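Clear the mouse off the laptop and close it

ROBOT

A 6-joint arm with a two-finger parallel gripper is mounted at the origin on the work surface. World frame = base frame: x ahead of the robot, y to its left, z up, the work surface at z = 0. Lengths are in m, angles in rad, forces in N, time in s.
With the tool pointing down it reaches from about 0.35 to 0.975 m from the base axis. Payload 4.9 kg.
Tool frame: the origin (TCP) lies at the very end of the fingers, on their centre line; the grasp point (between the pads) lies 19 mm behind it; z points along the fingers, x is the direction in which the jaws open and shut, and the axes are right-handed (so a half turn about z gives the same grasp; the last joint's range is limited). The gripper opens to 85 mm and grips with 20 to 120 N. Pads are 22 mm wide; open, the fingers measure 114 mm over their backs; the gripper's body (76 mm by 85 mm) begins 54 mm behind the grasp point. The pads swing forward as they close: fully open they stand 13 mm farther back than shut.
Start: joints at [1.194, 0.053, 1.613, -0, 1.476, -0.119], TCP at [0.159, 0.604, 0.231] pointing down, gripper open.
Joint ranges: [-3.01, 3.01], [-1.01, 2.22], [0.06, 2.58], [-1.02, 4.17], [0.09, 2.62], [-3.14, 3.14]. Speed limits (rad/s): [2.57, 2.57, 3.14, 3.14, 3.14, 3.14].

INTERFACE

Orientations are given as a unit quaternion [w, x, y, z].
In Python, from plant import * gives the robot as it stands.
- The arm moves only by the shell command python3 -m inch 'ROWS'. ROWS is text: rows parted by semicolons, each of 7 numbers parted by spaces: the shift along the tool's x, y, z in m, then the turn, a rotation vector about the tool's x, y, z in rad, then the closure, from 0 (fully open) to 1 (shut). A call has 1 to 10 rows; each row shifts and turns the commanded pose from where the row before left it, along the tool's axes as they then stand; what a row does not reach is not made up. A row lasts 1/12 s, in which the tool goes at most 41.7 mm and 7.16 degrees, less where a joint would pass 70% of its speed; a pose out of reach is approached as far as the arm can. A call with a gripper value outside its range is refused whole. The fingers move at their own pace and stop on an object; the grip force is fixed at half the most. Time passes only in rows, so rows that do not move let the fingers close. It gives the time, the measured TCP pose, the force and the opening at its end, in the units of the state.
- state(): the state, without advancing time (a new reading comes with each control period).
- grab_frame(name): name is "side" or "top" or "wrist"; returns the picture (400x640x3 uint8, blue, green, red); there is no depth.
- camera_info(name): a dict with "vertical_fov" (degrees; the focal length in pixels is half the picture's height over the tangent of half this angle, whatever the lens; pixels are square), "cx", "cy" (the principal point, pixels), "origin" and "rotation" of the camera in the world. Camera axes: x right, y down, z forward; pixel columns grow to the right and rows downward; lengths in m; the calibration is good to about 2 mm. A picture is of the moment at which its call begins: read the wrist's pose just before it. camera_info takes no time and is no camera call; for the wrist camera it gives the pose at the moment of the call.
- job_done(): hands the job in, once; it reports no verdict.
The state is a dict: "time": time; "joint_pos": joint angles; "joint_vel": joint speeds; "joint_efforts": joint torques, N m; "tool_pos": TCP position; "tool_rot": TCP orientation; "contact_force": force on the tool from outside, world axes, zero at the start; "ft_torque": the same for the moment, N m; "gripper_width": opening from 0.0 (shut) to 1.0 (fully open).
Only numpy, scipy, OpenCV 4.12 (cv2) and the standard library are available. Lean on these libraries where they do the work, as an engineer would, in place of code of your own. Each camera call takes 0.05 s, during which the arm holds its last target.

TASK

The mouse has been left lying on the open laptop: with the fingertips, slide it off the side of the laptop onto the mouse mat so that it lies flat on the mat, and then gently push the laptop's lid fully shut. Do not grasp or lift anything, and end with the laptop standing where it stood. Leave the books, the mug and the spray bottle where they are.

Things in the scene. Friction and masses are not known exactly. Their poses are not given: they have to be found in the camera images.
- laptop: Base of a dark grey laptop, loose on the desk on non-slip undersides: 210 (x) by 300 (y) by 14 mm thick, 1.3 kg. Origin: centre of its underside. Its x axis points from the front edge (palm rest, towards the robot) to the hinge at the back; y along the hinge, z up. Keyboard and touch pad are flat, level with the top.
- lid (a joint): Opening angle of the laptop's lid about its hinge line, rad: 0 = fully shut, flat on the base; about 1.57 = standing upright; stop at 2.1 (leaning back). It starts at 1.5 to 1.85. The hinge is stiff (about 0.5 N m of friction): the lid stays where it is left and must be pushed all the way down; near the free edge this takes 2 to 5 N. It cannot shut while the mouse lies on the base.
- lid_hinge (a point): Middle of the hinge line, fixed to the base, 103 mm behind the base's centre and 14.5 mm above its underside. Axes as the laptop's; opening the lid turns it about +y.
- lid_edge (a point): Middle of the lid's free edge on its outer face (the face that looks up when shut, away from the robot when open). The lid is a plate 205 mm long from hinge to free edge, 300 mm wide (along the hinge), 6 mm thick; its outer face lies 6.5 mm from the hinge line. The point's axes turn with the lid: x from the free edge to the hinge, z out of the outer face.
- mouse: White computer mouse, loose, lying on top of the laptop's base between keyboard and palm rest: 100 mm long (x, wheel end +x) by 58 mm wide (y), 30 mm high with rounded edges (its lower 20 mm are the full width, above that it narrows to 48 mm), about 0.1 kg. Origin: centre of its underside. z up.
- mat: Grey cloth-faced mouse mat fixed to the desk right beside the laptop, either on its left or on its right, a gap of 5 to 40 mm away: 200 (x) by 160 (y), under 1 mm thin, so flush with the desk. Origin: centre of its underside.
- books: Stack of three loose books on the other side of the laptop: 210 (x) by 148 (y) by 58 mm high. Origin: centre of its underside. To be left alone.
- mug: Loose white mug holding three pens, 80 mm across, 95 mm high (pens up to 160 mm), handle towards its +y, standing behind the laptop's back corner, left or right. Origin: centre of its underside. To be left alone.
- sprayer: Loose green spray bottle with white trigger head, 74 mm across, 185 mm high, nozzle towards its -x, standing behind the laptop's other back corner. Origin: centre of its underside. To be left alone.

How it is judged:
On the way, in this order (a step that is already met when the one before it is completed fails the run):
1. the mouse lies flat on the mat, off the laptop (x of mouse in the frame of mat between -0.1 and 0.1 m and y of mouse in the frame of mat between -0.08 and 0.08 m and height (world z) of mouse below 0.009 m and angle between mouse's own z axis and vertical below 0.13 rad and linear speed of mouse below 0.02 m/s and value of joint lid above 0.3 rad), for 0.2 s.
2. the lid is shut (value of joint lid below 0.035 rad), for 0.2 s.
At the end, for the whole second after the job is handed in: The mouse lies at rest flat on the mat (its centre over the mat, tilted less than 0.13 rad, underside below 9 mm); the lid is within 0.035 rad of fully shut; the laptop stands flat on the desk within 40 mm of where it stood (x of mouse in the frame of mat between -0.1 and 0.1 m and y of mouse in the frame of mat between -0.08 and 0.08 m and height (world z) of mouse below 0.009 m and angle between mouse's own z axis and vertical below 0.13 rad and linear speed of each of mouse, laptop below 0.02 m/s and value of joint lid below 0.035 rad and distance of laptop from where it was at the start of the episode below 0.04 m and angle between laptop's own z axis and vertical below 0.03 rad and height (world z) of laptop below 0.006 m); the robot touches nothing.
It fails at once if the mouse is lifted (underside centre more than 30 mm above the desk, 16 mm above the laptop) or turned over (height (world z) of mouse above 0.03 m or angle between mouse's own z axis and vertical above 1.2 rad).
It fails at once if the laptop is lifted or tipped up (height (world z) of laptop above 0.015 m or angle between laptop's own z axis and vertical above 0.12 rad).
It fails at once if the lid is slammed (faster than 3 rad/s) (velocity of joint lid below -3 rad/s).
It fails at once if the books, the mug or the spray bottle is moved by more than 30 mm or tipped ((distance of books from where it was at the start of the episode above 0.03 m or angle between books's own z axis and vertical above 0.35 rad) or (distance of mug from where it was at the start of the episode above 0.03 m or angle between mug's own z axis and vertical above 0.35 rad) or (distance of sprayer from where it was at the start of the episode above 0.03 m or angle between sprayer's own z axis and vertical above 0.35 rad)).
It also fails if it takes over 69 s, if anything falls off the work surface, if the arm or the gripper's body presses on something with over 40 N, if the wrist force passes 120 N, or if a joint passes its speed limit or range.

## Working session

There is one attempt and no reset: what is moved stays moved. The work goes in short steps, Python scripts to look and compute and a shell command to move; the robot and the scene stay as the last step left them, time stands still between calls to the robot, and variables do not carry over. Pictures are saved under pics/ and viewed, and the job is handed in when it is done.

```bash
ls; mkdir -p pics; python3 - <<'E'
from plant import *
import cv2
print(state())
for n in ["side","top","wrist"]:
    print(n,camera_info(n)); cv2.imwrite(f"pics/{n}0.png",grab_frame(n))
E
```

```text
pics
{'time': 0.0, 'joint_pos': array([ 1.19399731e+00,  5.33481711e-02,  1.61428546e+00,  6.74376011e-06,
        1.47599672e+00, -1.18996724e-01]), 'joint_vel': array([ 0.00122999,  0.00038342, -0.00073974, -0.00051546, -0.00054835,
        0.00022509]), 'joint_efforts': array([ 8.32165347e-05, -3.93668890e+01, -3.70181179e+01, -1.49531393e-04,
        6.68260807e-03,  1.27843037e-06]), 'tool_pos': array([0.15911427, 0.60376761, 0.23007351]), 'tool_rot': array([ 5.18756278e-04,  7.92134903e-01,  6.10345196e-01, -8.76898302e-04]), 'contact_force': array([-0.87983507,  0.0085454 ,  0.00859862]), 'ft_torque': array([-0.03110953, -0.00646376, -0.01114988]), 'gripper_width': 0.9970449666631622}
side {'vertical_fov': 57.684063929198935, 'cx': 318.23195836919064, 'cy': 199.44504627968632, 'origin': array([0.39778278, 0.79047634, 0.54127291]), 'rotation': array([ 0.04413859, -0.09151725,  0.86433282, -0.49254965])}
top {'vertical_fov': 52.98389019967277, 'cx': 321.7414726117846, 'cy': 200.78392355242798, 'origin': array([0.49444468, 0.02069359, 1.11861252]), 'rotation': array([ 0.02781538, -0.69898466,  0.71385477, -0.03252882])}
wrist {'vertical_fov': 62.166608808679165, 'cx': 318.9174415395781, 'cy': 190.58865191247668, 'origin': array([0.08036754, 0.62379745, 0.3722328 ]), 'rotation': array([0.12841273, 0.78180539, 0.60229479, 0.09762933])}
```

View pics/top0.png

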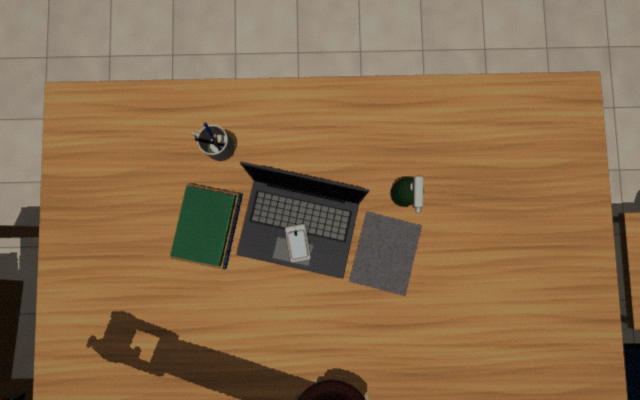

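View pics/side0.png

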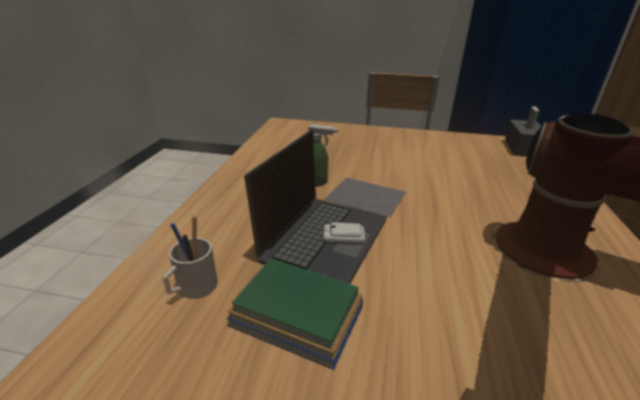

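The top view shows the laptop at about (300,220), the mouse on it at about (297,243), and the mat to its right at about (387,253). The books are to the left, with the mug at (212,140) and the sprayer at (405,192). Next I'll measure these by casting rays.

```bash
cat > h.py <<'E'
from plant import *
import cv2, numpy as np
from scipy.spatial.transform import Rotation as R
def rot(q): return R.from_quat(np.r_[q[1:],q[0]]).as_matrix()
def ray(ci,u,v,h=400):
    f=h/2/np.tan(np.radians(ci["vertical_fov"]/2))
    d=np.array([(u-ci["cx"])/f,(v-ci["cy"])/f,1.]); return np.array(ci["origin"]),rot(ci["rotation"])@d
def onz(ci,u,v,z):
    o,d=ray(ci,u,v); return o+d*(z-o[2])/d[2]
def proj(ci,p,h=400):
    f=h/2/np.tan(np.radians(ci["vertical_fov"]/2))
    c=rot(ci["rotation"]).T@(np.array(p)-ci["origin"]); return np.array([ci["cx"]+f*c[0]/c[2],ci["cy"]+f*c[1]/c[2]])
E
python3 - <<'E'
from h import *
im=cv2.imread("pics/top0.png"); s=im[130:310,160:440]
cv2.imwrite("pics/crop0.png",cv2.resize(s,None,fx=2.8,fy=2.8,interpolation=cv2.INTER_CUBIC))
hsv=cv2.cvtColor(im,cv2.COLOR_BGR2HSV)
print([ (p,im[p[1],p[0]].tolist(),hsv[p[1],p[0]].tolist()) for p in [(297,245),(255,245),(390,250),(330,262),(430,260)]])
E
```

```text
[((297, 245), [169, 166, 160], [100, 14, 169]), ((255, 245), [50, 51, 52], [15, 10, 52]), ((390, 250), [72, 73, 80], [4, 26, 80]), ((330, 262), [57, 54, 58], [158, 18, 58]), ((430, 260), [69, 121, 161], [17, 146, 161])]
```

View pics/crop0.png

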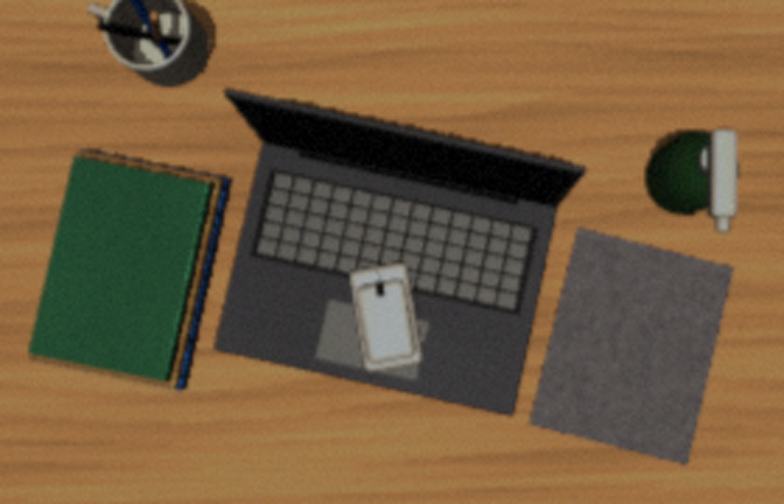

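```bash
python3 - <<'E'
from h import *
im=cv2.imread("pics/top0.png"); hsv=cv2.cvtColor(im,cv2.COLOR_BGR2HSV); ci=camera_info("top")
g=((hsv[...,1]<90)&(hsv[...,2]<110)&(hsv[...,2]>25)).astype(np.uint8); g[:, :340]=0; g[:205]=0;g[310:]=0;g[:,440:]=0
def big(m):
    c=cv2.findContours(m,cv2.RETR_EXTERNAL,cv2.CHAIN_APPROX_NONE)[0]; return sorted(c,key=cv2.contourArea)[::-1]
for c in big(g)[:2]: print(cv2.contourArea(c),cv2.minAreaRect(c))
m=((hsv[...,1]<70)&(hsv[...,2]>115)).astype(np.uint8); m[:218]=0;m[280:]=0;m[:,:275]=0;m[:,330:]=0
def rect(c,z):
    P=np.array([onz(ci,*p,z)[:2] for p in c.reshape(-1,2)],np.float32); return cv2.minAreaRect(P),cv2.boxPoints(cv2.minAreaRect(P)).round(3).tolist()
for c in big(g)[:2]: print("mat",rect(c,0))
for c in big(m)[:2]: print("mouse",cv2.contourArea(c),rect(c,0.034))
for n,p,z in [("FL",(215,348),.014),("FR",(514,413),.014),("HR",(556,205),.014),("HL",(262,145),.014)]:
    print(n,onz(ci,p[0]/2.8+160-.3,p[1]/2.8+130-.3,z).round(3))
for n,p in [("lidL",(226,91)),("lidR",(583,170))]:
    for z in (.2,.22): print(n,onz(ci,p[0]/2.8+160,p[1]/2.8+130,z).round(3))
for n,p in [("spr top",(722,180)),("spr nozzle",(722,228))]: print(n,onz(ci,p[0]/2.8+160,p[1]/2.8+130,.18).round(3))
E
```

```text
4014.5 ((385.29412841796875, 253.32354736328125), (57.96601104736328, 72.2756118774414), 14.03624439239502)
710.0 ((349.0, 241.0), (72.0, 18.0), 90.0)
mat (((0.44166845083236694, -0.1604231297969818), (0.15921162068843842, 0.19894787669181824), 74.27200317382812), [[0.3240000009536743, -0.20999999344348907], [0.515999972820282, -0.2639999985694885], [0.5590000152587891, -0.11100000143051147], [0.367000013589859, -0.05700000002980232]])
mat (((0.4772900938987732, -0.061250798404216766), (0.05035621300339699, 0.199039489030838), 88.5573501586914), [[0.37700000405311584, -0.08399999886751175], [0.5759999752044678, -0.08900000154972076], [0.5770000219345093, -0.039000000804662704], [0.3779999911785126, -0.03400000184774399]])
mouse 655.0 (((0.47501635551452637, 0.0808849111199379), (0.09534450620412827, 0.05414837598800659), 8.864203453063965), [[0.42399999499320984, 0.10000000149011612], [0.4320000112056732, 0.04699999839067459], [0.5260000228881836, 0.061000000685453415], [0.5180000066757202, 0.11500000208616257]])
FL [0.448 0.248 0.014]
FR [ 0.379 -0.042  0.014]
HR [ 0.581 -0.088  0.014]
HL [0.647 0.201 0.014]
lidL [0.666 0.199 0.2  ]
lidL [0.662 0.195 0.22 ]
lidR [ 0.594 -0.094  0.2  ]
lidR [ 0.592 -0.091  0.22 ]
spr top [ 0.585 -0.213  0.18 ]
spr nozzle [ 0.545 -0.211  0.18 ]
```

Measured against the given sizes:
- **Mat:** 159x199 mm, centred at (0.442, -0.160).
- **Laptop:** front edge 298 mm, yaw about -13.4°, centre about (0.516, 0.079).
- **Mouse:** about (0.475, 0.081), yaw +9°.

The mat is on the right, so I'll push along the laptop's -y with two half-open fingertips, tool x along the laptop's x. I turn the tool first.

```bash
python3 -m inch '0 0 0 0 0 .11 .5;0 0 0 0 0 .11 .5;0 0 0 0 0 .11 .5;0 0 0 0 0 .11 .5;0 0 0 0 0 .11 .5;0 0 0 0 0 .11 .5;0 0 0 0 0 .11 .5;0 0 0 0 0 .11 .5;0 0 0 0 0 .11 .5;0 0 0 0 0 .11 .5'; python3 -m inch '0 0 0 0 0 .11 .5;0 0 0 0 0 .11 .5;0 0 0 0 0 .11 .5;0 0 0 0 0 .11 .5;0 0 0 0 0 0 .5'
cat >> h.py <<'E'
C=np.array([.5157,.079,0]); YAW=np.radians(-13.4)
XL=np.array([np.cos(YAW),np.sin(YAW),0]); YL=np.array([-np.sin(YAW),np.cos(YAW),0])
def lap(p): d=np.array(p)-C; return np.array([d@XL,d@YL,d[2]])
def wor(a,b,z): return C+a*XL+b*YL+np.array([0,0,z])
def go(target,yaw=np.degrees(YAW)):
    s=state(); M=rot(s["tool_rot"]); d=np.array(target)-s["tool_pos"]
    D=np.column_stack([[np.cos(np.radians(yaw)),np.sin(np.radians(yaw)),0],[np.sin(np.radians(yaw)),-np.cos(np.radians(yaw)),0],[0,0,-1]])
    print("lap",lap(s["tool_pos"]).round(4),"tool shift",(M.T@d).round(4),"turn",R.from_matrix(M.T@D).as_rotvec().round(4),"F",s["contact_force"].round(1),"t",s["time"],"w",s["gripper_width"])
E
python3 -c "
from h import *
go(wor(-.04,.085,.10))"
```

```text
time: 0.98
tool_pos: [0.1593, 0.6041, 0.2308]
tool_rot: [0.0, 0.995, 0.104, -0.0]
contact_force: [-0.1, 0.2, -0.9]
gripper_width: 0.501
time: 1.4
tool_pos: [0.1592, 0.6041, 0.2308]
tool_rot: [0.0, 0.993, -0.114, -0.0]
contact_force: [-0.6, -0.1, 0.5]
gripper_width: 0.503
lap [-0.4685  0.4282  0.2308] tool shift [0.4267 0.3453 0.131 ] turn [0.0009 0.0001 0.0052] F [-0.6 -0.1  0.5] t 1.4 w 0.5034627283705693
```

```bash
python3 -m inch '.0213 .0173 0 0 0 0 .5;.0213 .0173 0 0 0 0 .5;.0213 .0173 0 0 0 0 .5;.0213 .0173 0 0 0 0 .5;.0213 .0173 0 0 0 0 .5;.0213 .0173 0 0 0 0 .5;.0213 .0173 0 0 0 0 .5;.0213 .0173 0 0 0 0 .5;.0213 .0173 0 0 0 0 .5;.0213 .0173 0 0 0 0 .5';python3 -m inch '.0213 .0173 0 0 0 0 .5;.0213 .0173 0 0 0 0 .5;.0213 .0173 0 0 0 0 .5;.0213 .0173 0 0 0 0 .5;.0213 .0173 0 0 0 0 .5;.0213 .0173 0 0 0 0 .5;.0213 .0173 0 0 0 0 .5;.0213 .0173 0 0 0 0 .5;.0213 .0173 0 0 0 0 .5;.0213 .0173 0 0 0 0 .5'
python3 -m inch '0 0 .03 0 0 0 .5;0 0 .03 0 0 0 .5;0 0 .03 0 0 0 .5;0 0 .03 0 0 0 .5;0 0 0 0 0 0 .5;0 0 0 0 0 0 .5'
python3 - <<'E'
from h import *
go(wor(-.04,.085,.02))
for n in ["side","top","wrist"]: cv2.imwrite(f"pics/{n}1.png",grab_frame(n))
w=cv2.imread("pics/wrist1.png"); t=cv2.imread("pics/top1.png")[130:310,160:440]
cv2.imwrite("pics/m1.png",np.hstack([cv2.resize(w,(480,300)),cv2.resize(t,(320,300))]))
E
```

```text
time: 2.23
tool_pos: [0.3284, 0.3866, 0.2312]
tool_rot: [0.0, 0.994, -0.112, -0.0]
contact_force: [0.4, -0.0, -0.0]
gripper_width: 0.501
time: 3.07
tool_pos: [0.4971, 0.1701, 0.2312]
tool_rot: [-0.0, 0.994, -0.112, -0.0]
contact_force: [0.6, 0.1, 0.7]
gripper_width: 0.5
time: 3.57
tool_pos: [0.495, 0.171, 0.1096]
tool_rot: [0.001, 0.994, -0.112, -0.002]
contact_force: [1.0, -0.0, 0.1]
gripper_width: 0.503
lap [-0.0415  0.0847  0.1096] tool shift [ 0.0019 -0.0005  0.0896] turn [0.0019 0.0042 0.0086] F [ 1.  -0.   0.1] t 3.5667 w 0.5027003538358169
```

View pics/m1.png

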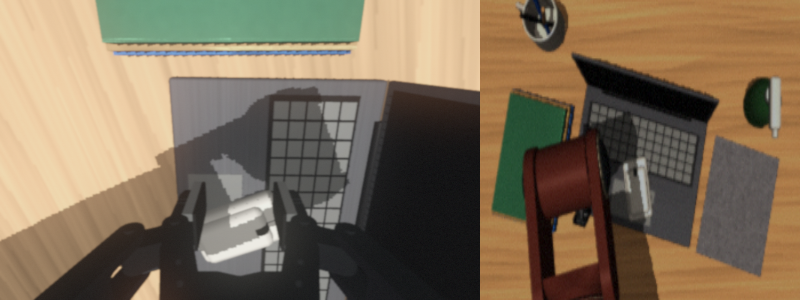

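View pics/side1.png

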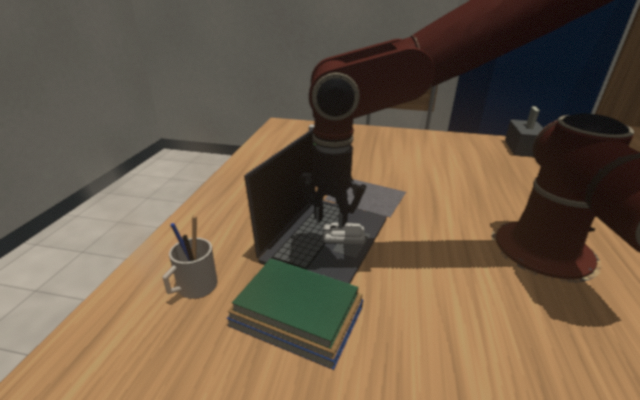

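The mouse, seen between the fingers, lies ahead of them in the push direction. It's clear on both sides, so I descend slowly.

```bash
python3 -m inch '.001 0 .02 0 0 0 .5;.001 0 .02 0 0 0 .5;0 0 .02 0 0 0 .5;0 0 .014 0 0 0 .5;0 0 .01 0 0 0 .5;0 0 .006 0 0 0 .5;0 0 0 0 0 0 .5'
python3 - <<'E'
from h import *
go(wor(-.04,-.215,.018))
for n in ["side","wrist"]: cv2.imwrite(f"pics/{n}2.png",grab_frame(n))
s=cv2.imread("pics/side2.png")[150:330,200:460]; w=cv2.imread("pics/wrist2.png")
cv2.imwrite("pics/m2.png",np.hstack([cv2.resize(w,(400,250)),cv2.resize(s,(400,250))]))
E
```

```text
time: 4.3
tool_pos: [0.4987, 0.171, 0.0214]
tool_rot: [-0.0, 0.994, -0.113, 0.0]
contact_force: [-0.5, -0.7, 0.4]
gripper_width: 0.499
lap [-0.0378  0.0855  0.0214] tool shift [-0.0043  0.3005  0.0034] turn [-0.     -0.0001  0.0072] F [-0.5 -0.7  0.4] t 4.3 w 0.49944038051244377
```

View pics/m2.png

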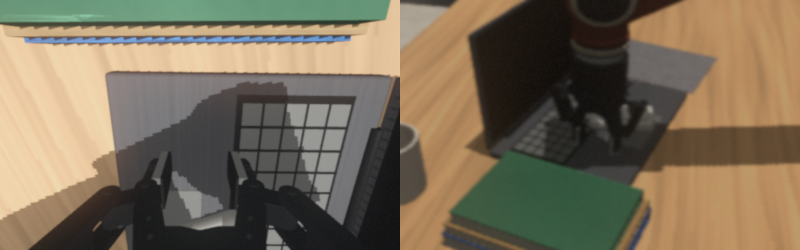

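```bash
python3 -m inch '-.001 .004 .003 0 0 0 .5;-.001 .008 0 0 0 0 .5;0 .008 0 0 0 0 .5;0 .008 0 0 0 0 .5;0 .008 0 0 0 0 .5;0 .008 0 0 0 0 .5;0 .008 0 0 0 0 .5;0 .008 0 0 0 0 .5;0 .008 0 0 0 0 .5;0 .008 0 0 0 0 .5'
python3 -m inch '0 .008 0 0 0 0 .5;0 .008 0 0 0 0 .5;0 .008 0 0 0 0 .5;0 .008 0 0 0 0 .5;0 .004 0 0 0 0 .5'
python3 - <<'E'
from h import *
go(wor(-.04,-.20,.018))
for n in ["side","top","wrist"]: cv2.imwrite(f"pics/{n}3.png",grab_frame(n))
s=cv2.imread("pics/side3.png")[150:330,200:460]; w=cv2.imread("pics/wrist3.png")
t=cv2.imread("pics/top3.png")[130:310,160:440]
cv2.imwrite("pics/m3.png",np.hstack([cv2.resize(w,(260,250)),cv2.resize(s,(260,250)),cv2.resize(t,(280,250))]))
E
```

```text
time: 5.23
tool_pos: [0.4794, 0.0965, 0.0184]
tool_rot: [-0.0, 0.994, -0.113, 0.0]
contact_force: [0.5, 0.7, 0.3]
gripper_width: 0.498
time: 5.65
tool_pos: [0.4711, 0.0613, 0.0183]
tool_rot: [0.0, 0.994, -0.114, -0.0]
contact_force: [-0.3, 1.0, 1.5]
gripper_width: 0.501
lap [-0.0393 -0.0276  0.0183] tool shift [-0.0018  0.1724  0.0003] turn [0.0001 0.0001 0.0062] F [-0.3  1.   1.5] t 5.65 w 0.5008016660594624
```

View pics/m3.png

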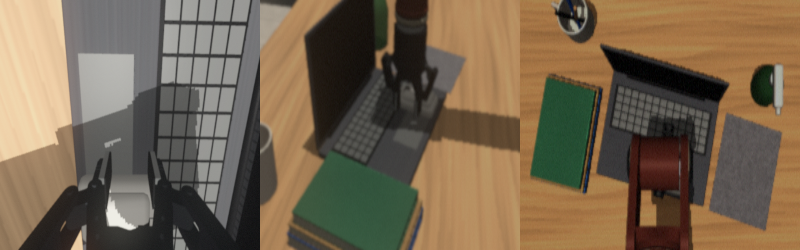

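View pics/wrist3.png

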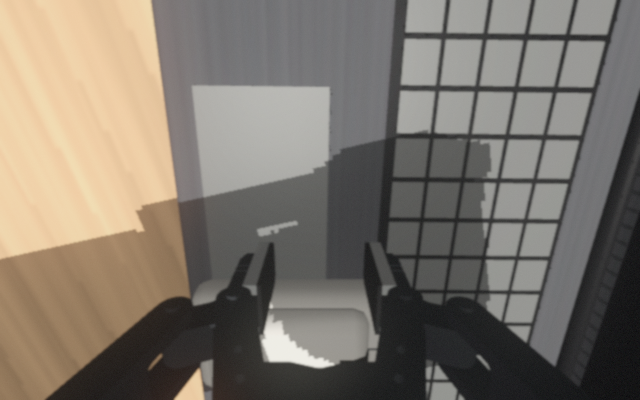

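The mouse has swung square to the fingertips and both touch it, at pixels (255,275) and (375,275). I keep pushing over the side edge.

```bash
python3 -m inch '0 .005 0 0 0 0 .5;0 .008 0 0 0 0 .5;0 .008 0 0 0 0 .5;0 .008 0 0 0 0 .5;0 .008 0 0 0 0 .5;0 .008 0 0 0 0 .5;0 .008 0 0 0 0 .5;0 .008 0 0 0 0 .5;0 .008 0 0 0 0 .5;0 .008 0 0 0 0 .5'
python3 -m inch '0 .007 0 0 0 0 .5;0 .007 0 0 0 0 .5;0 .007 0 0 0 0 .5;0 .007 0 0 0 0 .5;0 .007 0 0 0 0 .5;0 .007 0 0 0 0 .5;0 .007 0 0 0 0 .5;0 .007 0 0 0 0 .5;0 0 0 0 0 0 .5'
python3 - <<'E'
from h import *
go(wor(-.04,-.20,.01))
for n in ["side","top","wrist"]: cv2.imwrite(f"pics/{n}4.png",grab_frame(n))
s=cv2.imread("pics/side4.png")[120:300,220:480]; w=cv2.imread("pics/wrist4.png")
t=cv2.imread("pics/top4.png")[130:310,220:440]
cv2.imwrite("pics/m4.png",np.hstack([cv2.resize(w,(290,250)),cv2.resize(s,(290,250)),cv2.resize(t,(220,250))]))
E
```

```text
time: 6.63
tool_pos: [0.4538, -0.0136, 0.0183]
tool_rot: [-0.0, 0.994, -0.113, -0.0]
contact_force: [1.0, 0.7, -0.3]
gripper_width: 0.494
time: 7.38
tool_pos: [0.4412, -0.0685, 0.0183]
tool_rot: [0.0, 0.994, -0.114, -0.0]
contact_force: [-0.3, 0.1, -1.5]
gripper_width: 0.497
lap [-0.0383 -0.1608  0.0183] tool shift [-0.0019  0.0392  0.0083] turn [ 0.0005 -0.      0.0058] F [-0.3  0.1 -1.5] t 7.3833 w 0.49697557034952694
```

View pics/m4.png

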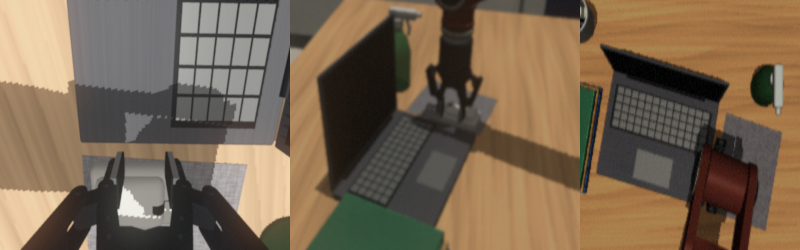

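The mouse is off the laptop and on the mat. I push on a little while lowering, so it sits well inside the mat, then back off and look.

```bash
python3 -m inch '0 .007 0 0 0 0 .5;0 .007 0 0 0 0 .5;0 .003 .006 0 0 0 .5;0 .007 0 0 0 0 .5;0 .007 0 0 0 0 .5;0 .006 0 0 0 0 .5;0 0 0 0 0 0 .5;0 -.007 0 0 0 0 .5;0 0 -.01 0 0 0 .5;0 0 -.03 0 0 0 .5'
python3 -m inch '0 0 -.035 0 0 0 .5;0 0 -.035 0 0 0 .5;0 0 -.035 0 0 0 .6;0 0 -.035 0 0 0 .9;-.02 0 -.03 0 0 0 1;-.03 0 0 0 0 0 1;-.03 0 0 0 0 0 1;-.03 0 0 0 0 0 1;0 0 0 0 0 0 1'
python3 - <<'E'
from h import *
go(wor(-.04,-.20,.01))
for n in ["side","top","wrist"]: cv2.imwrite(f"pics/{n}5.png",grab_frame(n))
s=cv2.imread("pics/side5.png")[110:300,220:480]
t=cv2.imread("pics/top5.png")[130:310,220:440]
cv2.imwrite("pics/m5.png",np.hstack([cv2.resize(s,(410,300)),cv2.resize(t,(367,300))]))
E
```

```text
time: 8.37
tool_pos: [0.4314, -0.0956, 0.0492]
tool_rot: [-0.001, 0.994, -0.113, -0.004]
contact_force: [0.6, 0.5, 0.1]
gripper_width: 0.504
time: 9.12
tool_pos: [0.3246, -0.0713, 0.2225]
tool_rot: [0.001, 0.994, -0.114, 0.001]
contact_force: [0.6, -0.1, -0.5]
gripper_width: 0.005
lap [-0.1511 -0.1905  0.2225] tool shift [0.1105 0.01   0.2127] turn [ 0.0011 -0.0022  0.0064] F [ 0.6 -0.1 -0.5] t 9.1167 w 0.004680835126177301
```

View pics/m5.png

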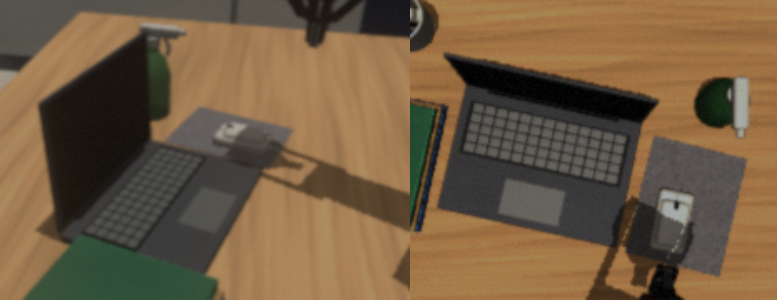

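View pics/wrist5.png

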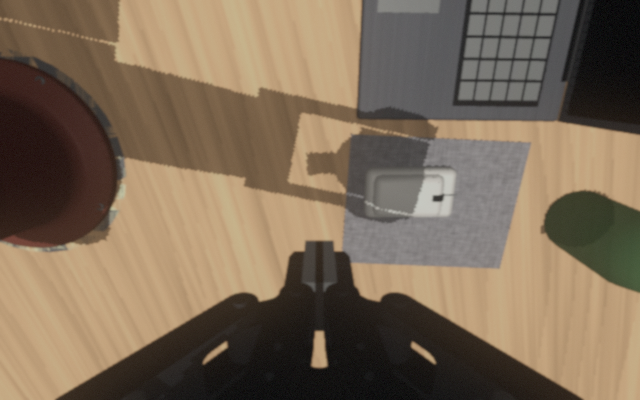

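The mouse lies flat on the mat, at wrist pixel (412,192) and top-view pixel (379,256). Next I triangulate the lid's free-edge corners from the top and side views and check the mouse's position.

```bash
python3 - <<'E'
from h import *
a,b,w=camera_info("top"),camera_info("side"),camera_info("wrist")
def tri(p,q):
    o1,d1=ray(a,*p);o2,d2=ray(b,*q); d1/=np.linalg.norm(d1);d2/=np.linalg.norm(d2)
    t=np.linalg.lstsq(np.column_stack([d1,-d2]),o2-o1,rcond=None)[0]; A=o1+t[0]*d1;B=o2+t[1]*d2
    return (A+B)/2,np.linalg.norm(A-B)
for p,q in [((241,163),(246.6,174.6)),((367.5,190),(313.8,133.4))]:
    P,e=tri(p,q); l=lap(P); print(P.round(3),"lap",l.round(3),"gap",round(e,4),"angle",np.arctan2(l[2]-.0145,-(l[0]-.103)))
m=onz(w,412,192,.025); print("mouse",m.round(3)); t=np.radians(-15.7); d=m[:2]-[.4417,-.1604]
print("in mat",d@[np.cos(t),np.sin(t)],d@[-np.sin(t),np.cos(t)])
print("mouse top",onz(a,379,256,.025).round(3)); print("mug top",lap(onz(a,212,140,.095)).round(3))
t=cv2.imread("pics/top5.png")[140:220,230:390]; s=cv2.imread("pics/side5.png")[120:220,230:330]
cv2.imwrite("pics/m6.png",np.hstack([cv2.resize(t,(480,240)),cv2.resize(s,(240,240))]))
go(wor(.19,0,.30))
E
```

```text
[0.66  0.195 0.218] lap [0.114 0.146 0.218] gap 0.0021 angle 1.6236248883985882
[ 0.591 -0.092  0.205] lap [ 0.113 -0.149  0.205] gap 0.0085 angle 1.6227147836552613
mouse [ 0.419 -0.129  0.025]
in mat -0.03069049251581309 0.023865741846408075
mouse top [ 0.435 -0.139  0.025]
mug top [0.174 0.262 0.095]
lap [-0.148  -0.1906  0.2224] tool shift [ 0.3393 -0.1884 -0.0772] turn [ 0.0003 -0.0012  0.0064] F [ 0.4 -0.7  0.6] t 9.2667 w 0.0020348012505019193
```

View pics/m6.png

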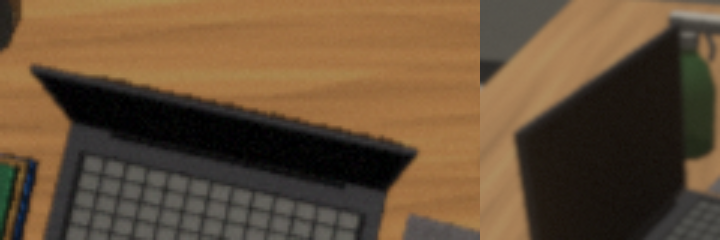

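The lid is at about 1.62 rad, with its free edge at laptop x about 0.115 and z about 0.22. I go up over it and come down behind it, with the fingers shut.

```bash
python3 -m inch '0 0 -.03 0 0 0 1;0 0 -.035 0 0 0 1;0 0 -.035 0 0 0 1;.0285 -.0158 0 0 0 0 1;.0285 -.0158 0 0 0 0 1;.0285 -.0158 0 0 0 0 1;.0285 -.0158 0 0 0 0 1;.0285 -.0158 0 0 0 0 1;.0285 -.0158 0 0 0 0 1;.0285 -.0158 0 0 0 0 1'; python3 -m inch '.0285 -.0158 0 0 0 0 1;.0285 -.0158 0 0 0 0 1;.0285 -.0158 0 0 0 0 1;.0285 -.0158 0 0 0 0 1;.0285 -.0158 0 0 0 0 1;0 0 0 0 0 0 1'
python3 - <<'E'
from h import *
go(wor(.19,0,.175))
for n in ["side","top"]: cv2.imwrite(f"pics/{n}7.png",grab_frame(n))
s=cv2.imread("pics/side7.png")[50:300,200:480]
cv2.imwrite("pics/m7.png",np.hstack([cv2.resize(s,(400,357)),cv2.resize(cv2.imread("pics/top7.png")[100:310,160:440],(400,357))]))
E
```

```text
time: 10.1
tool_pos: [0.5495, -0.0084, 0.3203]
tool_rot: [0.0, 0.994, -0.113, -0.001]
contact_force: [-0.5, -0.4, 0.3]
gripper_width: -0.003
time: 10.6
tool_pos: [0.708, 0.0372, 0.3157]
tool_rot: [-0.0, 0.994, -0.112, -0.003]
contact_force: [-1.0, 0.5, -1.4]
gripper_width: -0.002
lap [0.1967 0.0039 0.3157] tool shift [-0.0059  0.0038  0.1407] turn [0.0004 0.0059 0.0085] F [-1.   0.5 -1.4] t 10.6 w -0.0021657534352465084
```

View pics/m7.png

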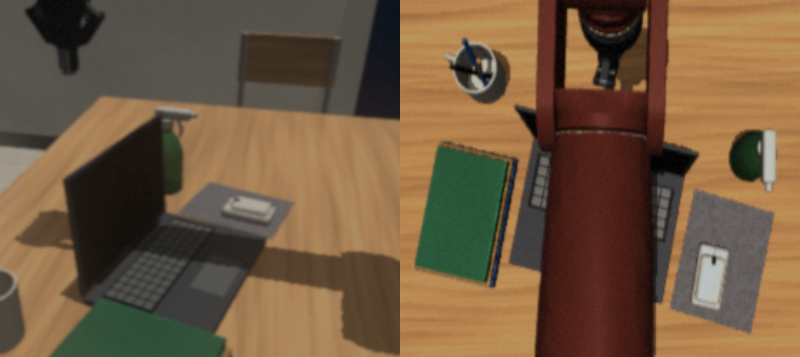

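The mouse is clearly on the mat, and the fingers are behind the lid. Descending.

```bash
python3 -m inch '0 0 .025 0 0 0 1;0 0 .025 0 0 0 1;0 0 .025 0 0 0 1;0 0 .025 0 0 0 1;0 0 .025 0 0 0 1;0 0 .012 0 0 0 1;0 0 0 0 0 0 1'
python3 - <<'E'
from h import *
go(wor(.135,0,.175))
cv2.imwrite(f"pics/side8.png",grab_frame("side"))
cv2.imwrite("pics/m8.png",cv2.resize(cv2.imread("pics/side8.png")[50:300,160:480],(640,500)))
E
```

```text
time: 11.28
tool_pos: [0.7009, 0.0357, 0.1807]
tool_rot: [0.0, 0.994, -0.113, -0.004]
contact_force: [-0.9, 0.6, -0.2]
gripper_width: -0.0
lap [0.1902 0.0008 0.1807] tool shift [-0.0551  0.0004  0.0061] turn [0.0015 0.0074 0.0065] F [-0.9  0.6 -0.2] t 11.2833 w -0.00019332928850970994
```

View pics/m8.png

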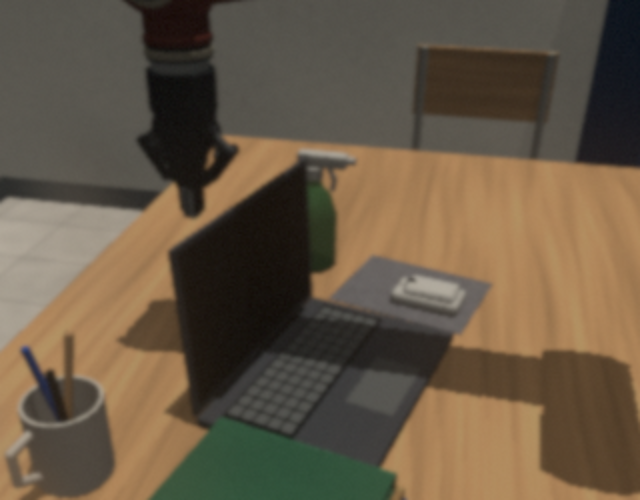

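I raise the tip a little so only the fingertips touch near the free edge, then close in.

```bash
python3 -m inch '-.012 0 -.0065 0 0 0 1;-.014 0 -.0065 0 0 0 1;-.012 0 -.006 0 0 0 1;-.008 0 0 0 0 0 1;-.006 0 0 0 0 0 1;-.006 0 0 0 0 0 1;-.008 0 0 0 0 0 1;0 0 0 0 0 0 1'
python3 - <<'E'
from h import *
go(wor(.074,0,.1945))
cv2.imwrite(f"pics/side9.png",grab_frame("side"))
cv2.imwrite("pics/m9.png",cv2.resize(cv2.imread("pics/side9.png")[50:300,160:480],(640,500)))
E
```

```text
time: 12.0
tool_pos: [0.6385, 0.0509, 0.2048]
tool_rot: [0.0, 0.994, -0.113, 0.0]
contact_force: [0.6, -0.3, -0.1]
gripper_width: 0.003
lap [0.126  0.0012 0.2048] tool shift [-0.052   0.0008  0.0102] turn [-0.     -0.0007  0.0071] F [ 0.6 -0.3 -0.1] t 12.0 w 0.002933569267166995
```

View pics/m9.png

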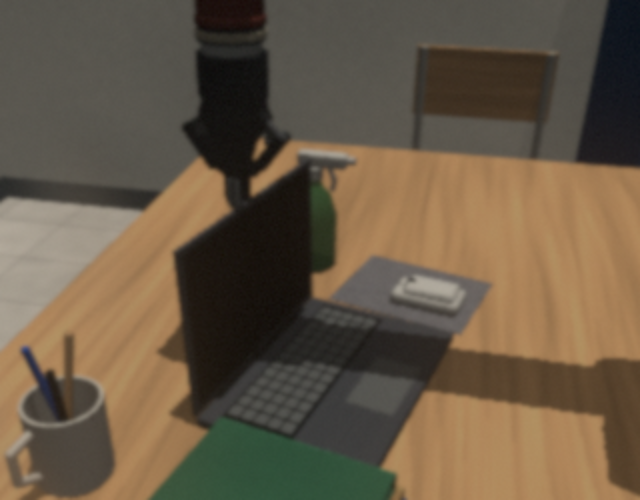

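```bash
python3 -m inch '-.007 0 .003 0 0 0 1;-.007 0 .003 0 0 0 1;-.008 0 0 0 0 0 1;-.008 0 0 0 0 0 1;-.008 0 .001 0 0 0 1;-.008 0 .002 0 0 0 1;-.006 0 .001 0 0 0 1;0 0 0 0 0 0 1'
python3 - <<'E'
from h import *
go(wor(.023,0,.1737))
cv2.imwrite(f"pics/side10.png",grab_frame("side"))
cv2.imwrite("pics/m10.png",cv2.resize(cv2.imread("pics/side10.png")[50:300,160:480],(640,500)))
E
```

```text
time: 12.72
tool_pos: [0.5868, 0.0629, 0.1939]
tool_rot: [0.0, 0.994, -0.113, -0.001]
contact_force: [0.4, -0.3, -1.2]
gripper_width: -0.0
lap [0.0729 0.0008 0.1939] tool shift [-0.0498  0.0004  0.0203] turn [0.0003 0.0017 0.0074] F [ 0.4 -0.3 -1.2] t 12.7167 w -0.0004890927018605545
```

View pics/m10.png

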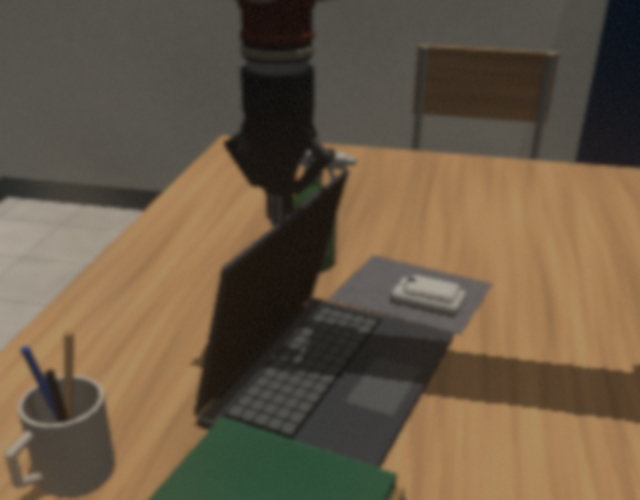

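The lid is turning and the laptop's back corner, at (203,408), hasn't moved. I follow the arc.

```bash
python3 -m inch '-.0085 0 .0025 0 0 0 1;-.0085 0 .003 0 0 0 1;-.0085 0 .0035 0 0 0 1;-.0085 0 .0035 0 0 0 1;-.008 0 .004 0 0 0 1;-.008 0 .0045 0 0 0 1;-.008 0 .005 0 0 0 1;-.0075 0 .0055 0 0 0 1;-.0075 0 .006 0 0 0 1;0 0 0 0 0 0 1'
python3 - <<'E'
from h import *
go(wor(-.0198,0,.1387))
cv2.imwrite(f"pics/side11.png",grab_frame("side"))
cv2.imwrite("pics/m11.png",cv2.resize(cv2.imread("pics/side11.png")[50:300,160:480],(640,500)))
E
```

```text
time: 13.6
tool_pos: [0.5147, 0.0793, 0.1545]
tool_rot: [0.0, 0.994, -0.113, -0.002]
contact_force: [-0.6, -0.6, -0.6]
gripper_width: 0.004
lap [-1.000e-03  1.000e-04  1.545e-01] tool shift [-0.0187 -0.      0.0159] turn [0.0007 0.0041 0.0074] F [-0.6 -0.6 -0.6] t 13.6 w 0.003998971571824897
```

View pics/m11.png

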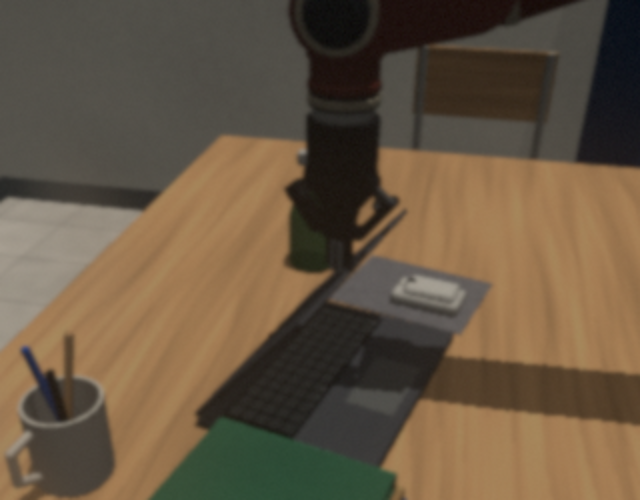

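```bash
python3 -m inch '-.0063 0 .0053 0 0 0 1;-.0063 0 .0053 0 0 0 1;-.0062 0 .0053 0 0 0 1;-.006 0 .0075 0 0 0 1;-.0055 0 .008 0 0 0 1;-.005 0 .008 0 0 0 1;-.005 0 .008 0 0 0 1;-.0045 0 .008 0 0 0 1;-.0045 0 .0075 0 0 0 1;0 0 0 0 0 0 1'
python3 - <<'E'
from h import *
go(wor(-.0625,0,.0577))
cv2.imwrite(f"pics/side12.png",grab_frame("side"))
cv2.imwrite("pics/m12.png",cv2.resize(cv2.imread("pics/side12.png")[50:300,160:480],(640,500)))
E
```

```text
time: 14.48
tool_pos: [0.4671, 0.0901, 0.0914]
tool_rot: [0.0, 0.994, -0.113, -0.002]
contact_force: [-0.3, -0.1, 0.5]
gripper_width: 0.003
lap [-0.0499 -0.0005  0.0914] tool shift [-0.0125 -0.0006  0.0337] turn [0.0011 0.0037 0.0071] F [-0.3 -0.1  0.5] t 14.4833 w 0.002516393886125209
```

View pics/m12.png

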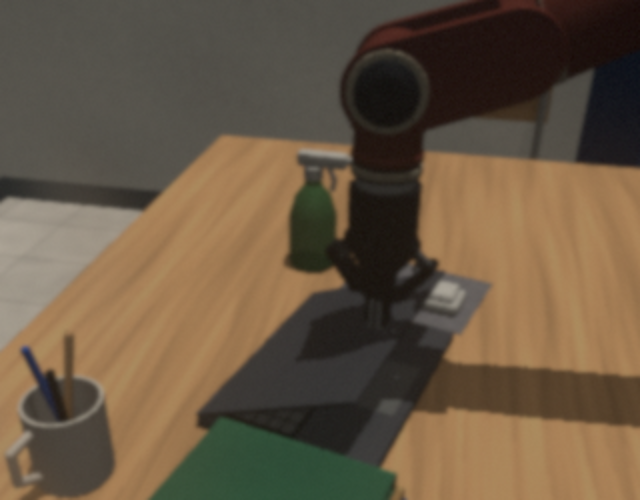

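Closing well, at about 0.4 rad. Now pressing down the rest of the way, watching the force.

```bash
python3 -m inch '-.003 0 .008 0 0 0 1;-.003 0 .008 0 0 0 1;-.003 0 .008 0 0 0 1;-.002 0 .008 0 0 0 1;-.002 0 .008 0 0 0 1;-.001 0 .008 0 0 0 1;-.001 0 .008 0 0 0 1;0 0 .006 0 0 0 1;0 0 .004 0 0 0 1;0 0 0 0 0 0 1'
python3 - <<'E'
from h import *
go(wor(-.0675,0,.021))
E
```

```text
time: 15.37
tool_pos: [0.4538, 0.0932, 0.0266]
tool_rot: [0.0, 0.994, -0.113, -0.001]
contact_force: [-1.1, -0.1, -0.5]
gripper_width: -0.001
lap [-0.0635 -0.0005  0.0266] tool shift [-0.004  -0.0006  0.0056] turn [0.0008 0.0019 0.0069] F [-1.1 -0.1 -0.5] t 15.3667 w -0.0005072206609799966
```

```bash
python3 -m inch '-.001 0 .002 0 0 0 1;0 0 .002 0 0 0 1;0 0 .001 0 0 0 1;0 0 0 0 0 0 1'; python3 -m inch '0 0 .001 0 0 0 1;0 0 0 0 0 0 1';python3 -m inch '0 0 .001 0 0 0 1;0 0 0 0 0 0 1'
```

```text
time: 15.7
tool_pos: [0.4539, 0.0935, 0.023]
tool_rot: [0.0, 0.994, -0.113, 0.0]
contact_force: [-0.5, 0.9, 0.7]
gripper_width: -0.002
time: 15.87
tool_pos: [0.4538, 0.0936, 0.022]
tool_rot: [-0.0, 0.994, -0.113, 0.0]
contact_force: [-0.1, -0.2, -0.4]
gripper_width: -0.003
time: 16.03
tool_pos: [0.4538, 0.0936, 0.021]
tool_rot: [-0.0, 0.994, -0.113, 0.0]
contact_force: [0.4, 0.1, -0.1]
gripper_width: -0.002
```

```bash
python3 -m inch '0 0 .001 0 0 0 1;0 0 .001 0 0 0 1;0 0 0 0 0 0 1'; python3 -m inch '0 0 .001 0 0 0 1;0 0 0 0 0 0 1'; python3 -m inch '0 0 .001 0 0 0 1;0 0 0 0 0 0 1'
python3 - <<'E'
from h import *
cv2.imwrite("pics/side13.png",grab_frame("side"))
cv2.imwrite("pics/m13.png",cv2.resize(cv2.imread("pics/side13.png")[120:320,220:480],(780,600)))
E
```

```text
time: 16.28
tool_pos: [0.454, 0.0936, 0.0209]
tool_rot: [0.0, 0.994, -0.113, -0.001]
contact_force: [-6.7, -0.2, 15.5]
gripper_width: -0.001
time: 16.45
tool_pos: [0.454, 0.0936, 0.0208]
tool_rot: [0.0, 0.994, -0.113, -0.001]
contact_force: [-10.8, -0.6, 23.7]
gripper_width: -0.003
time: 16.62
tool_pos: [0.4541, 0.0936, 0.0207]
tool_rot: [0.0, 0.994, -0.113, -0.001]
contact_force: [-15.4, -1.4, 30.7]
gripper_width: -0.001
```

View pics/m13.png

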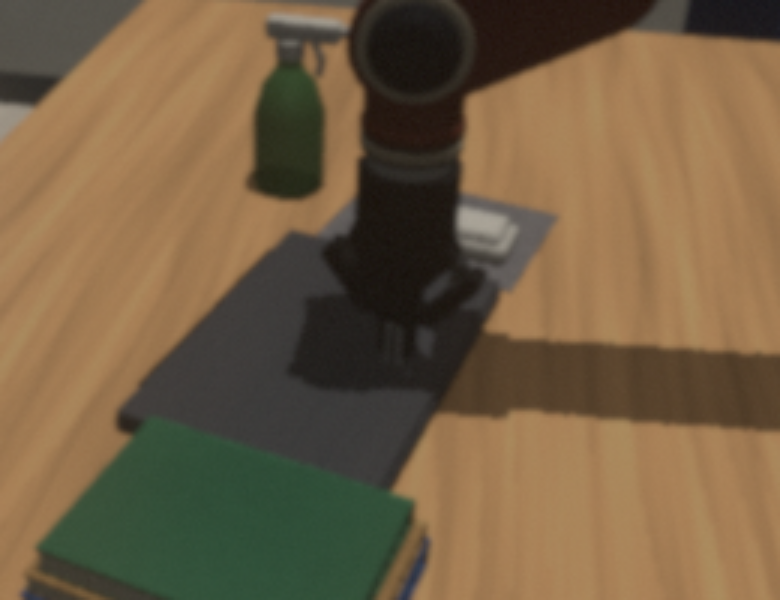

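The lid met a hard stop at z 0.0208, where the shut lid's outer face should be (0.0210). I lift straight off, clear the view and check.

```bash
python3 -m inch '0 0 -.004 0 0 0 1;0 0 -.01 0 0 0 1;0 0 -.03 0 0 0 1;0 0 -.035 0 0 0 1;0 0 -.035 0 0 0 1;0 0 -.035 0 0 0 1;0 0 -.035 0 0 0 1;-.02 -.02 -.02 0 0 0 1;-.02 -.03 0 0 0 0 1;0 -.035 0 0 0 0 1'
python3 -m inch '-.0 -.035 0 0 0 0 1;0 -.035 0 0 0 0 1;0 -.035 0 0 0 0 1;0 -.035 0 0 0 0 1;0 -.035 0 0 0 0 1;0 -.035 0 0 0 0 1;0 0 0 0 0 0 1;0 0 0 0 0 0 1;0 0 0 0 0 0 1'
python3 - <<'E'
from h import *
for n in ["side","top"]: cv2.imwrite(f"pics/{n}14.png",grab_frame(n))
s=cv2.imread("pics/side14.png")[120:320,220:480]; t=cv2.imread("pics/top14.png")[120:310,160:440]
cv2.imwrite("pics/m14.png",np.hstack([cv2.resize(s,(390,300)),cv2.resize(t,(410,300))]))
cv2.imwrite("pics/t14.png",cv2.resize(t,(784,532),interpolation=cv2.INTER_CUBIC))
E
```

```text
time: 17.5
tool_pos: [0.4329, 0.1863, 0.2237]
tool_rot: [-0.001, 0.993, -0.114, 0.002]
contact_force: [0.6, -0.0, -0.5]
gripper_width: -0.0
time: 18.25
tool_pos: [0.4807, 0.3897, 0.2205]
tool_rot: [0.001, 0.994, -0.113, -0.0]
contact_force: [-0.6, 0.1, 0.0]
gripper_width: -0.005
```

View pics/m14.png

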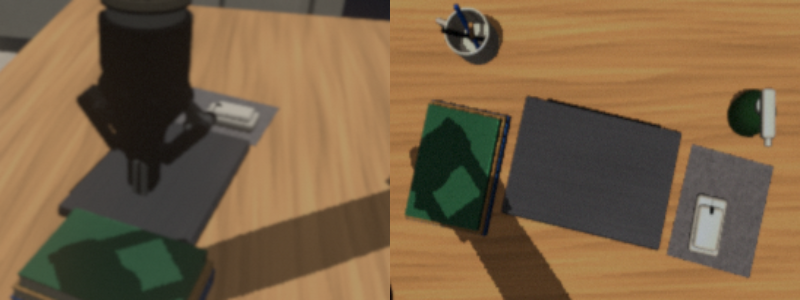

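View pics/t14.png

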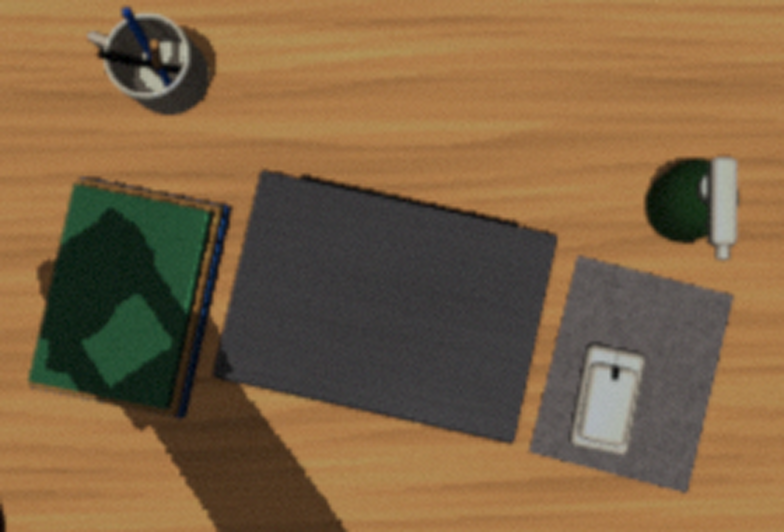

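The laptop's front corners are where they were at the start: (216,377) and (513,441) in this crop, whose 28-row offset makes them (216,349) and (513,413). The lid is shut, the mouse is inside the mat, and the other things haven't moved. The robot touches nothing.

```bash
python3 -c "
from plant import *
print(job_done())"
```

```text
the job is handed in; nothing more can be done
None
```

I slid the mouse off the laptop's right side onto the mat with two half-open fingertips. Then I pushed the lid shut from behind with closed fingers, following its arc, and handed the job in at about 18 s of the 69 s allowed. No verdict is reported.

- **Mouse:** it lies flat on the mat, about 30 mm from the mat's centre along x and 24 mm along y. The wrist and top cameras disagreed by about 19 mm on where it is, but both put it well inside the mat.
- **Lid:** it met a hard stop with the fingertip at z = 20.8 mm; a shut lid's outer face should be at 21.0 mm. I pressed to about 31 N on the fingertips to be sure, then lifted off. The last pictures show no gap.
- **Laptop:** its front corners are within about a pixel (roughly 3 mm) of where they started.
- **Books, mug and spray bottle:** they look unmoved in the last top picture.
- **Robot:** it ended clear of everything, with contact force at noise level.

One reading I could not explain: while the lid was turning, the force readings, taken just after each stop, stayed at noise level (about 1 N), below the 2 to 5 N expected. The pictures showed the lid following the fingers all the way.

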